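# Sort the piping bits back into their trays

## Task

Put the piping things away: stand the two piping nozzles upright in the small tray with a divider, one in each bay; lay the two coupler rings flat side by side in the round dish; and lay the teaspoon flat inside the long tray. Leave the timer and the sugar shaker where they are, without bumping them.

Things in the scene. Friction and masses are not known exactly. Their poses are not given: they have to be found in the camera images.
- nozzle_plain: Piping nozzle with a plain round tip: a pale grey metal cone standing on its wide end, 46 mm tall, 27 mm across the foot, tapering to about 13 mm at the top. Origin at the centre of the foot, z up along its axis.
- nozzle_star: Piping nozzle with a toothed star tip: a pale grey metal cone standing on its wide end, 42 mm tall, 25 mm across the foot, tapering to about 12 mm at the top. Origin at the centre of the foot, z up along its axis.
- coupler_ring_1: Blue plastic coupler ring with ribbed edge lying flat, 36 mm across, 12 mm thick, with a hole that the fingers cannot enter (treat it as a solid disc). Origin at the centre of its underside, z up. Identical to the other ring.
- coupler_ring_2: Second coupler ring, the same as coupler_ring_1: 36 mm across, 12 mm thick, lying flat. Origin at the centre of its underside, z up.
- teaspoon: Steel teaspoon lying bowl up, 130 mm long along its own x, bowl at the +x end, 26 mm wide at the bowl, 11 mm high. Origin under the middle of its length; its solid outline tapers evenly from the bowl to the handle's end and is about 20 mm wide at the middle, where it is gripped across y.
- long_tray: Plain metal tray without divider, the longest of the three targets, fixed. Inside 166 mm along its x by 92 mm along its y; outside 172 x 98 mm; floor 3 mm thick; rim 16 mm above the worktop. Origin on the worktop under its centre.
- two_bay_tray: Small plain metal tray with one divider across the middle, fixed. Outside 121 mm along its x by 62 mm along its y; floor 3 mm thick; rim 22 mm and divider 19 mm above the worktop. The divider (3 mm) parts it into two square bays, 56 x 56 mm inside, side by side along x, their centres 29.5 mm from the tray's centre. Origin on the worktop under its centre.
- round_dish: Shallow round plain metal dish, fixed. 166 mm across the rim, flat floor about 140 mm across and 3 mm thick, low sloping rim 12 mm high. Origin on the worktop under its centre. Room for both coupler rings side by side, each about 32 mm from the centre.
- timer: Bystander: white kitchen timer, 66 x 66 mm, 24 mm high, standing among the small things. Not to be moved. Origin at the centre of its underside.
- sugar_shaker: Bystander: clear sugar shaker with a grey domed cap, 44 mm across, 90 mm tall. Not to be moved. Origin at the centre of its underside.
Things that resemble listed ones, but are neither listed nor needed, are in the scene too. Leave any red or yellow look-alike of the teaspoon alone.

How it is judged:
By the outcome, as a careful person would: the job done as asked, in the order asked, and still so for the second after the job is handed in, with the robot touching nothing.
It also fails if it takes over 128 s, if anything falls off the work surface, if the arm or the gripper's body presses on something with over 40 N, if the wrist force passes 120 N, or if a joint passes its speed limit or range.

## Robot

A 6-joint arm with a two-finger parallel gripper is mounted at the origin on the work surface; the furniture and walls round the work are solid. World frame = base frame: x ahead of the robot, y to its left, z up, the work surface at z = 0. Lengths are in m, angles in degrees, forces in N, time in s.
With the tool pointing down it reaches from about 0.375 to 0.9 m from the base axis. Payload 3.1 kg.
Tool frame: the origin (TCP) lies on the centre line of the jaws, within the pads' length; the fingertips stand 25 mm ahead of it and the grasp point (between the pads) lies 6 mm ahead of it; y points along the fingers, x is the direction in which the jaws open and shut, and the axes are right-handed (so a half turn about y gives the same grasp; the last joint's range is limited). The gripper opens to 87 mm and grips with 3 to 60 N. Pads are 19 mm wide; open, the fingers measure 117 mm over their backs; the gripper's body (75 mm by 190 mm) begins 51 mm behind the grasp point.
Start: joints at [-83.566, 30.224, 82.088, -0, 67.689, -10.227], TCP at [0.179, -0.599, 0.248] pointing down, gripper open.
Joint ranges: [-176.69, 176.69], [-43.24, 126.21], [12.49, 139.97], [-82, 262], [0, 151.66], [-163.58, 163.58]. Speed limits (degrees/s): [159.86, 159.86, 180, 180, 180, 180].

## Interface

Orientations are given as a 3x3 rotation matrix whose columns are the frame's x, y, z axes.
In Python, from rig import * gives the robot as it stands.
- The arm moves only by the tool play_rows, never from a script. Its argument "commands" is a list of rows, each a list of 2 entries, a list of its own where there are three numbers: the shift along the world's x, y, z in m, then the turn, a rotation vector about the world's x, y, z in rad. A call has 1 to 10 rows; each row is the pose to reach, as a shift and turn from the pose commanded when the call began; what a row does not reach only later rows make up. A row lasts 1/8 s, in which the tool goes at most 62.5 mm and 10.7 degrees, less where a joint would pass 70% of its speed; a pose out of reach is approached as far as the arm can. A call with a gripper value outside its range is refused whole. "gripper" is the finger opening in m, from 0 to 0.087, set as the call begins (left out, the last holds). The fingers move at their own pace and stop on an object; the grip force is fixed at half the most. Time passes only in rows, so rows that repeat a pose let the fingers close. It gives the time, the measured TCP pose, the force and the opening at its end, in the units of the state.
- read_state(): the state, without advancing time (a new reading comes with each control period).
- capture(name): name is "scene" or "top" or "wrist"; returns a dict with "frame" (420x560x3 uint8, red, green, blue), "depth" (420x560 float32, m along the optical axis (not along the pixel's ray), 0 where there is no reading), "mtx" (3x3 intrinsics, pixels), "dist_coeffs" ([k1, k2, p1, p2, k3] as OpenCV has them; the pictures are not rectified), "cam_to_world" (4x4, takes a point from camera to world coordinates); the wrist camera has in their place "hand_eye" (4x4, takes a point from camera to tool coordinates, whose origin is the TCP and whose axes are the tool frame's). Camera axes: x right, y down, z forward; pixel columns grow to the right and rows downward; lengths in m; the calibration is good to about 2 mm. A picture is of the moment at which its call begins: read the wrist's pose just before it.
- hand_in(): hands the job in, once; it reports no verdict.
The state is a dict: "time_s": time; "joint_positions": joint angles; "qvel": joint speeds; "tau": joint torques, N m; "position": TCP position; "tcp_rot": TCP orientation; "force": force on the tool from outside, world axes, zero at the start; "moment": the same for the moment, N m; "opening": opening from 0.0 (shut) to 1.0 (fully open).
Only numpy, scipy, OpenCV 4.12 (cv2) and the standard library are available. Lean on these libraries where they do the work, as an engineer would, in place of code of your own. Each camera call takes 0.05 s, during which the arm holds its last target. There are 200 camera calls.

## Working session

There is one attempt and no reset: what is moved stays moved. The work goes in short steps, Python scripts to look and compute and a tool call to move; the robot and the scene stay as the last step left them, time stands still between calls to the robot, and variables do not carry over. Pictures are saved under pics/ and viewed, about 12 in all and at most 16, crops included, and the job is handed in when it is done.

Besides the shell and the picture viewer there is one more tool, called after "Call:" as name(argument=value, ...), one argument or row to a line, values as JSON. play_rows: Moves the arm, as the interface text tells. Its arguments: {"type":"object","properties":{"commands":{"type":"array"},"gripper":{"type":"number"}},"required":["commands"]}

```bash
mkdir -p pics; ls; cat > h.py <<'E'
from rig import *
import numpy as np, cv2, pickle
def snap(name, fn):
    s=read_state(); c=capture(name); c['state']=s
    if name=='wrist':
        T=np.eye(4);T[:3,:3]=np.array(s['tcp_rot']);T[:3,3]=s['position'];c['cam_to_world']=T@np.array(c['hand_eye'])
    pickle.dump(c,open(fn+'.pkl','wb')); cv2.imwrite('pics/'+fn+'.png',c['frame'][:,:,::-1]); return c
def load(fn): return pickle.load(open(fn+'.pkl','rb'))
def ray(c,u,v):
    p=cv2.undistortPoints(np.array([[[u,v]]],float),np.array(c['mtx']),np.array(c['dist_coeffs']))[0,0]
    M=np.array(c['cam_to_world']); return M[:3,3], M[:3,:3]@np.array([p[0],p[1],1])
def atz(c,u,v,z):
    o,d=ray(c,u,v); return o+d*(z-o[2])/d[2]
def dep(c,u,v):
    o,d=ray(c,u,v); return o+d*c['depth'][int(round(v)),int(round(u))]
def cloud(c):
    h,w=c['depth'].shape; uv=np.stack(np.meshgrid(np.arange(w),np.arange(h)),-1).reshape(-1,1,2).astype(float)
    p=cv2.undistortPoints(uv,np.array(c['mtx']),np.array(c['dist_coeffs']))[:,0]
    M=np.array(c['cam_to_world']); P=np.c_[p,np.ones(len(p))]*c['depth'].reshape(-1,1)
    return (P@M[:3,:3].T+M[:3,3]).reshape(h,w,3)
E
python3 - <<'E'
from h import *
np.set_printoptions(precision=3,suppress=True)
for n in('top','scene'):
    c=snap(n,n+'0'); print(n,np.array(c['cam_to_world']),c['mtx'])
print(read_state())
E
```

```text
pics
top [[ 0.022 -0.991  0.134  0.339]
 [-1.    -0.024 -0.013  0.055]
 [ 0.017 -0.134 -0.991  1.215]
 [ 0.     0.     0.     1.   ]] [[443.783   0.    281.306]
 [  0.    443.783 210.342]
 [  0.      0.      1.   ]]
scene [[-0.9   -0.322  0.295  0.156]
 [-0.436  0.687 -0.582  0.656]
 [-0.015 -0.652 -0.758  0.821]
 [ 0.     0.     0.     1.   ]] [[398.559   0.    277.524]
 [  0.    398.559 206.047]
 [  0.      0.      1.   ]]
{'time_s': 0.1, 'joint_positions': array([-83.565,  30.273,  82.151,  -0.001,  67.689, -10.228]), 'qvel': array([ 0.083, -0.171, -0.197,  0.057, -0.132, -0.037]), 'tau': array([ -0.001, -44.099, -17.715,   0.064,   0.053,  -0.   ]), 'position': array([ 0.179, -0.598,  0.247]), 'tcp_rot': array([[ 0.287, -0.   ,  0.958],
       [-0.958,  0.002,  0.287],
       [-0.002, -1.   ,  0.   ]]), 'force': array([-0.645, -0.145,  0.197]), 'moment': array([-0.001, -0.003,  0.005]), 'opening': 1.003148588382146}
```

View pics/top0.png

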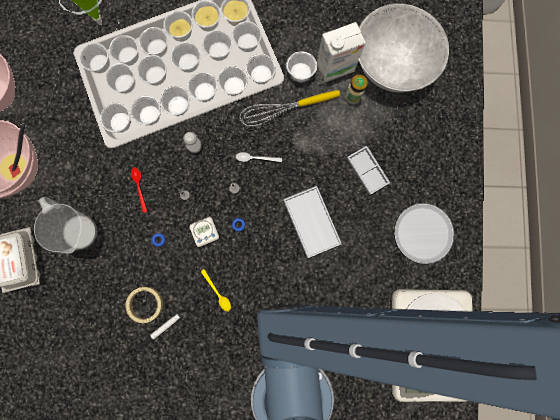

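View pics/scene0.png

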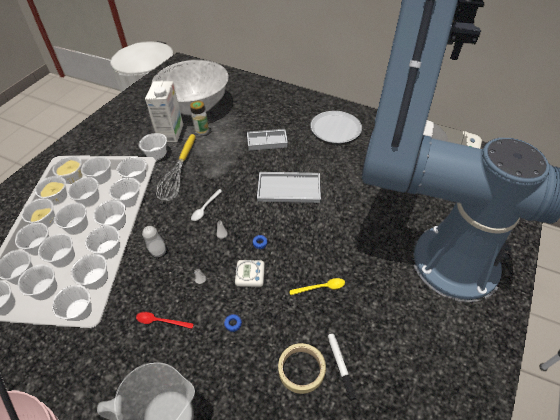

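Top view: the nozzles are at about (184,195) and (234,188), the blue rings at (158,240) and (238,225), and the timer at (204,232). The shaker is at (192,142), the spoon at (243,157)–(281,160), the long tray at (312,222), the two-bay tray at (368,170) and the dish at (424,233). I'll enlarge to read these more closely.

```bash
python3 - <<'E'
from h import *
f=load('top0')['frame'][:,:,::-1]
a=cv2.resize(f[125:265,140:300],None,fx=5,fy=5,interpolation=cv2.INTER_CUBIC)[:600]
cv2.imwrite('pics/c1.png',cv2.resize(f[130:260,140:300],None,fx=4.6,fy=4.6,interpolation=cv2.INTER_CUBIC))
cv2.imwrite('pics/c2.png',cv2.resize(f[130:280,275:465],None,fx=4,fy=4,interpolation=cv2.INTER_CUBIC))
E
```

```text
(no output)
```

View pics/c1.png

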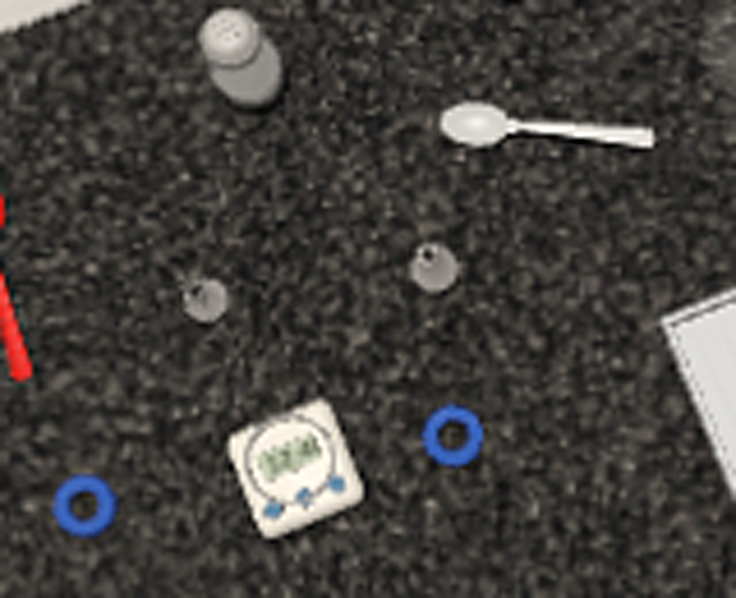

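View pics/c2.png

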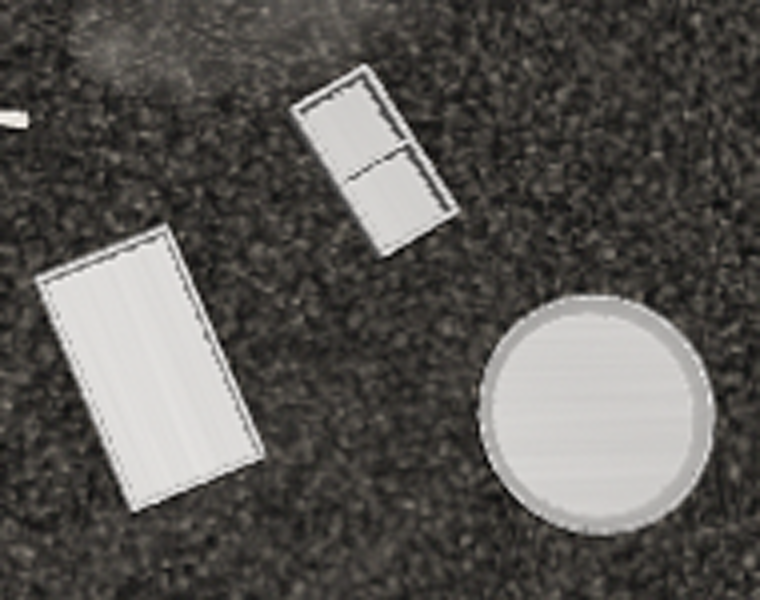

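```bash
python3 - <<'E'
from h import *
np.set_printoptions(precision=4,suppress=True)
c=load('top0')
def A(x,y,z): return atz(c,140+(x+.5)/4.6-.5,130+(y+.5)/4.6-.5,z)
def B(x,y,z): return atz(c,275+(x+.5)/4-.5,130+(y+.5)/4-.5,z)
print('right noz',A(434,268,0),A(457,268,0),A(411,268,0)); print('left noz',A(206,300,0),A(185,300,0),A(228,300,0))
print('ring R',A(453,436,.012)[:2],A(424,436,.012)[:2],'ring L',A(84,505,.012)[:2])
t=[A(*p,.024)[:2] for p in((228,438),(326,402),(364,492),(272,538))];print('timer',np.mean(t,0),t)
print('shaker cap',A(230,38,.088),'base',A(250,85,0))
b,e=A(440,122,.008),A(654,138,.004);print('spoon bowl',b,'end',e,np.linalg.norm(b-e),np.degrees(np.arctan2(*(b-e)[1::-1])))
L=np.array([B(*p,.016)[:2] for p in((36,278),(166,225),(265,459),(135,511))]);print('long',L.mean(0),np.linalg.norm(L-np.roll(L,-1,0),axis=1),np.degrees(np.arctan2(*(L[2]-L[1])[::-1])))
L=np.array([B(*p,.022)[:2] for p in((292,108),(367,66),(460,211),(384,256))]);print('two',L.mean(0),np.linalg.norm(L-np.roll(L,-1,0),axis=1),np.degrees(np.arctan2(*(L[2]-L[1])[::-1])),np.degrees(np.arctan2(*(L[3]-L[0])[::-1])))
D=np.array([B(*p,.012)[:2] for p in((479,414),(715,414),(597,294),(597,535))]);print('dish',D.mean(0),D)
# depth checks
P=cloud(c)
for n,u,v in(('table',220,210),('timer',203,233),('two rim',0,0)):
    if u: print(n,P[v,u])
# long tray floor, dish floor
print(P[222,312],P[233,424],P[160,362],P[180,375],P[140,190])
w=snap('wrist','w0'); print(np.array(w['hand_eye']))
E
```

```text
right noz [0.5628 0.1713 0.    ] [0.5631 0.1574 0.    ] [0.5625 0.1852 0.    ]
left noz [0.5399 0.3082 0.    ] [0.5396 0.3209 0.    ] [0.5402 0.2949 0.    ]
ring R [0.4599 0.1553] [0.4595 0.1724] ring L [0.4138 0.3717]
timer [0.4381 0.2446] [array([0.4544, 0.2861]), array([0.477 , 0.2295]), array([0.4246, 0.2051]), array([0.3965, 0.2576])]
shaker cap [0.6771 0.2842 0.088 ] base [0.674  0.2883 0.    ]
spoon bowl [0.6514 0.1702 0.008 ] end [0.6457 0.0401 0.004 ] 0.13027380034013278 87.48973270316488
long [ 0.4723 -0.0462] [0.0969 0.1737 0.0952 0.1721] -156.59207329075502
two [ 0.6194 -0.2001] [0.0613 0.1198 0.0625 0.1206] -147.69362118932648 -148.2285633201031
dish [ 0.4476 -0.3553] [[ 0.4457 -0.2727]
 [ 0.4491 -0.4381]
 [ 0.5309 -0.3567]
 [ 0.3646 -0.3535]]
table [ 0.5001  0.2079 -0.0024]
timer [0.4337 0.2488 0.0181]
[ 0.4728 -0.0473 -0.003 ] [ 0.4481 -0.3566  0.0082] [ 0.6515 -0.1862  0.0009] [ 0.5953 -0.2231 -0.0007] [0.6714 0.2829 0.0878]
[[ 1.     -0.0007 -0.0004  0.0005]
 [ 0.0002 -0.2621  0.965  -0.1379]
 [-0.0007 -0.965  -0.2621  0.0706]
 [ 0.      0.      0.      1.    ]]
```

Call:
play_rows(
  commands=[
    [[0.02,0.04,0],[0,0,0.02]],
    [[0.045,0.09,0],[0,0,0.05]],
    [[0.07,0.14,0],[0,0,0.1]],
    [[0.095,0.19,0],[0,0,0.15]],
    [[0.12,0.24,0],[0,0,0.2]],
    [[0.145,0.29,0],[0,0,0.24]],
    [[0.17,0.34,0],[0,0,0.267]],
    [[0.195,0.39,0],[0,0,0.267]],
    [[0.22,0.44,0],[0,0,0.267]],
    [[0.245,0.49,0],[0,0,0.267]],
  ],
  gripper=0.06,
)

```text
time_s: 1.4
position: [0.4248, -0.1071, 0.2476]
tcp_rot: [[0.529, 0.0, 0.849], [-0.849, -0.0, 0.529], [0.0, -1.0, 0.0]]
force: [0.2, -0.7, -0.4]
opening: 0.687
```

Call:
play_rows(
  commands=[
    [[0.025,0.05,0],[0,0,0]],
    [[0.05,0.1,0],[0,0,0]],
    [[0.075,0.15,0],[0,0,0]],
    [[0.1,0.2,-0.01],[0,0,0]],
    [[0.12,0.24,-0.04],[0,0,0]],
    [[0.135,0.27,-0.07],[0,0,0]],
    [[0.139,0.28,-0.1],[0,0,0]],
    [[0.139,0.28,-0.118],[0,0,0]],
    [[0.139,0.28,-0.118],[0,0,0]],
    [[0.139,0.28,-0.118],[0,0,0]],
  ],
)

```text
time_s: 2.65
position: [0.5637, 0.1712, 0.1301]
tcp_rot: [[0.529, 0.001, 0.849], [-0.849, 0.0, 0.529], [0.0, -1.0, 0.001]]
force: [0.1, -0.5, 1.0]
opening: 0.691
```

```bash
python3 - <<'E'
from h import *
np.set_printoptions(precision=4,suppress=True)
c=snap('wrist','w1'); s=c['state']; print(s['time_s'],s['position'],s['tcp_rot'],s['joint_positions'],s['force'])
P=cloud(c); print(np.array(c['mtx']))
x,y=.563,.171
m=(np.hypot(P[...,0]-x,P[...,1]-y)<.04)&(P[...,2]>.004)&(c['depth']>0)
q=P[m]; print(len(q),q[:,:2].mean(0),q.max(0),q.min(0))
for lo,hi in((.004,.012),(.012,.025),(.025,.038),(.038,.06)):
    k=q[(q[:,2]>lo)&(q[:,2]<hi)]
    if len(k): print(lo,len(k),k.min(0),k.max(0))
T=load('top0');Q=cloud(T); print('jar/milk',Q[75:105,350:368,2].max(),Q[20:80,322:362,2].max())
E
```

```text
2.65 [0.5637 0.1712 0.1301] [[ 0.5291  0.0009  0.8485]
 [-0.8485  0.0001  0.5291]
 [ 0.0004 -1.      0.0009]] [ 6.0322 36.3562 93.1392 -0.0001 50.4502 64.0854] [ 0.083  -0.4801  0.9555]
[[330.4008   0.     273.5878]
 [  0.     330.4008 214.1095]
 [  0.       0.       1.    ]]
38857 [0.5817 0.183 ] [0.6029 0.211  0.2276] [0.5348 0.135  0.0041]
0.004 152 [0.5523 0.1591 0.0041] [0.5759 0.1831 0.0118]
0.012 238 [0.5534 0.1605 0.012 ] [0.5745 0.182  0.0249]
0.025 228 [0.5551 0.1625 0.0251] [0.5721 0.1798 0.038 ]
0.038 176 [0.5573 0.1649 0.038 ] [0.5697 0.1775 0.0481]
jar/milk 1.2152764785752843 1.2152764785752843
```

View pics/w1.png

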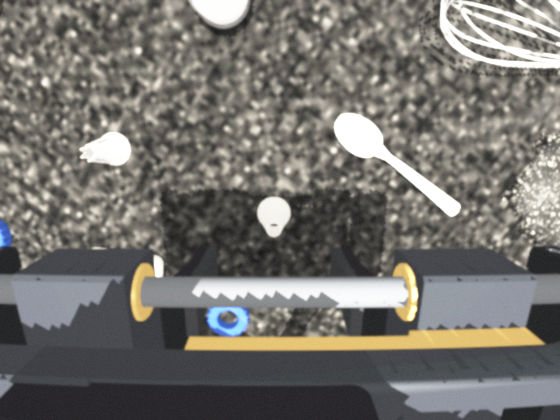

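The picture shows the plain nozzle at (273,215), centred between the jaws. The star nozzle, with its toothed tip, is at (112,150). Depth puts the plain nozzle's axis at (0.5635, 0.171), which matches the top view. I'll grip it high so the fingertips clear the tray's 22 mm rim.

Call:
play_rows(
  commands=[
    [[0,0,-0.02],[0,0,0]],
    [[0,0,-0.04],[0,0,0]],
    [[0,0,-0.06],[0,0,0]],
    [[0,0,-0.072],[0,0,0]],
    [[0,0,-0.082],[0,0,0]],
    [[0,0,-0.082],[0,0,0]],
    [[0,0,-0.082],[0,0,0]],
  ],
)

```text
time_s: 3.58
position: [0.5637, 0.1713, 0.0481]
tcp_rot: [[0.529, 0.001, 0.848], [-0.848, 0.0, 0.529], [0.0, -1.0, 0.001]]
force: [-0.3, -0.3, 0.0]
opening: 0.694
```

Call:
play_rows(
  commands=[
    [[0,0,0],[0,0,0]],
    [[0,0,0],[0,0,0]],
    [[0,0,0],[0,0,0]],
    [[0,0,0],[0,0,0]],
    [[0,0,0],[0,0,0]],
    [[0,0,0],[0,0,0]],
    [[0,0,0],[0,0,0]],
    [[0,0,0],[0,0,0]],
  ],
  gripper=0.005,
)

```text
time_s: 4.58
position: [0.5632, 0.1713, 0.0475]
tcp_rot: [[0.529, -0.0, 0.848], [-0.848, 0.0, 0.529], [-0.0, -1.0, -0.0]]
force: [-0.2, -0.2, -0.8]
opening: 0.188
```

Call:
play_rows(
  commands=[
    [[0,0,0.01],[0,0,0]],
    [[0,0,0.02],[0,0,0]],
    [[0,0,0.035],[0,0,0]],
    [[0,0,0.055],[0,0,0]],
    [[0,0,0.075],[0,0,0]],
    [[0,0,0.09],[0,0,0]],
    [[0,0,0.1],[0,0,0]],
    [[0,0,0.1],[0,0,0]],
  ],
)

```text
time_s: 5.58
position: [0.5636, 0.1713, 0.1484]
tcp_rot: [[0.529, 0.002, 0.848], [-0.848, 0.0, 0.529], [0.001, -1.0, 0.002]]
force: [0.2, -0.3, -0.5]
opening: 0.191
```

```bash
python3 - <<'E'
from h import *
np.set_printoptions(precision=4,suppress=True)
c=snap('wrist','w2'); print(c['state']['position'],c['state']['opening'])
T=load('top0');Q=cloud(T);M=(T['depth']>0)
z=np.where(M,Q[...,2],0); print('jar/milk',z[75:105,350:368].max(),z[20:80,322:362].max(), Q[92,357])
P=cloud(c);d=P-c['state']['position']; g=(np.hypot(d[...,0],d[...,1])<.02)&(c['depth']>0)&(d[...,2]<-.02)&(d[...,2]>-.07)
print(g.sum(),d[g].min(0),d[g].max(0))
E
```

```text
[0.5636 0.1713 0.1484] 0.19081367981790628
jar/milk 0.10926242017991017 0.18536782933365048 [ 0.8175 -0.1572  0.0854]
1118 [-0.0109 -0.0113 -0.0466] [ 0.0176  0.0197 -0.02  ]
```

View pics/w2.png

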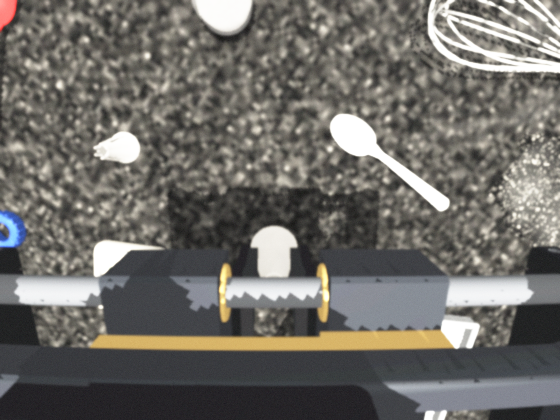

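Call:
play_rows(
  commands=[
    [[0.008,-0.03,0],[0,0,0]],
    [[0.018,-0.08,0],[0,0,0]],
    [[0.029,-0.13,0],[0,0,0]],
    [[0.04,-0.18,0],[0,0,0]],
    [[0.051,-0.23,0],[0,0,0]],
    [[0.062,-0.28,0],[0,0,0]],
    [[0.071,-0.32,0],[0,0,0]],
    [[0.078,-0.345,0],[0,0,0]],
    [[0.081,-0.356,0],[0,0,0]],
    [[0.081,-0.356,0],[0,0,0]],
  ],
)

```text
time_s: 6.88
position: [0.644, -0.1843, 0.1471]
tcp_rot: [[0.529, -0.001, 0.849], [-0.849, 0.001, 0.529], [-0.001, -1.0, -0.0]]
force: [-0.6, 0.1, 0.1]
opening: 0.187
```

```bash
python3 - <<'E'
from h import *
np.set_printoptions(precision=4,suppress=True)
c=snap('wrist','w3'); print(c['state']['position'],c['state']['opening'])
E
```

```text
[ 0.644  -0.1843  0.1471] 0.1870652487120799
```

View pics/w3.png

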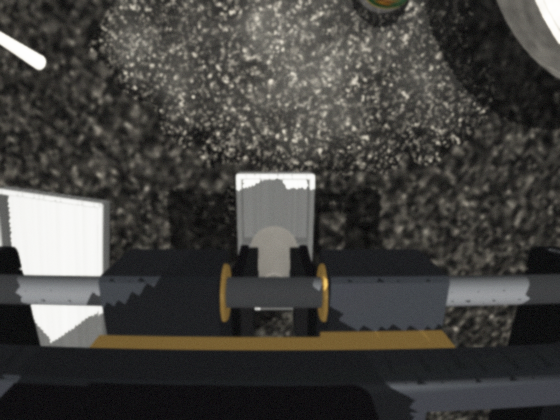

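The nozzle hangs over the far bay. The far rim runs from (236,174) to (315,174), and the nozzle's foot is at (274,245).

```bash
python3 - <<'E'
from h import *
np.set_printoptions(precision=4,suppress=True)
c=load('w3'); a,b=atz(c,236,174,.022),atz(c,315,174,.022); print(a,b,np.linalg.norm(a-b)); e=(a+b)/2; u=np.array([np.cos(np.radians(32)),np.sin(np.radians(32)),0]); print(e,'far bay',e-u*.031,'near',e-u*.090)
E
```

```text
[ 0.6556 -0.1417  0.022 ] [ 0.689  -0.1953  0.022 ] 0.06316983874299968
[ 0.6723 -0.1685  0.022 ] far bay [ 0.646  -0.1849  0.022 ] near [ 0.5959 -0.2162  0.022 ]
```

Call:
play_rows(
  commands=[
    [[0.001,0,-0.02],[0,0,0]],
    [[0.001,0,-0.045],[0,0,0]],
    [[0.001,0,-0.065],[0,0,0]],
    [[0.001,0,-0.08],[0,0,0]],
    [[0.001,0,-0.09],[0,0,0]],
    [[0.001,0,-0.094],[0,0,0]],
    [[0.001,0,-0.096],[0,0,0]],
    [[0.001,0,-0.096],[0,0,0]],
    [[0.001,0,-0.096],[0,0,0]],
  ],
)

```text
time_s: 8.05
position: [0.6456, -0.1849, 0.0522]
tcp_rot: [[0.529, 0.001, 0.848], [-0.848, -0.0, 0.529], [0.001, -1.0, 0.001]]
force: [0.3, 1.1, -0.6]
opening: 0.191
```

Call:
play_rows(
  commands=[
    [[0,0,-0.001],[0,0,0]],
    [[0,0,-0.001],[0,0,0]],
    [[0,0,-0.001],[0,0,0]],
  ],
)

```text
time_s: 8.43
position: [0.6452, -0.1847, 0.0506]
tcp_rot: [[0.529, 0.0, 0.848], [-0.848, 0.0, 0.529], [0.0, -1.0, 0.0]]
force: [0.0, 0.4, -0.7]
opening: 0.189
```

Call:
play_rows(
  commands=[
    [[0,0,0],[0,0,0]],
    [[0,0,0],[0,0,0]],
    [[0,0,0],[0,0,0]],
    [[0,0,0],[0,0,0]],
    [[0,0,0],[0,0,0]],
    [[0,0,0.02],[0,0,0]],
    [[0,0,0.05],[0,0,0]],
    [[0,0,0.1],[0,0,0]],
    [[0,0,0.1],[0,0,0]],
  ],
  gripper=0.05,
)

```text
time_s: 9.55
position: [0.6487, -0.1862, 0.1571]
tcp_rot: [[0.529, 0.011, 0.848], [-0.848, -0.005, 0.529], [0.01, -1.0, 0.007]]
force: [-0.1, 0.5, -0.0]
opening: 0.576
```

```bash
python3 - <<'E'
from h import *
np.set_printoptions(precision=4,suppress=True)
c=snap('wrist','w4'); s=c['state'];print(s['position'],s['opening'])
P=cloud(c);m=(np.hypot(P[...,0]-.6455,P[...,1]+.185)<.025)&(c['depth']>0)&(P[...,2]<.08)
q=P[m]
for lo,hi in((.0,.008),(.01,.02),(.02,.03),(.03,.04),(.04,.06)):
    k=q[(q[:,2]>lo)&(q[:,2]<hi)]
    if len(k): print(lo,len(k),(k.min(0)+k.max(0))/2,np.ptp(k,axis=0))
E
```

```text
[ 0.6487 -0.1862  0.1571] 0.5758353091937559
0.0 1659 [ 0.6456 -0.1849  0.0047] [0.0497 0.0495 0.0065]
0.01 159 [ 0.6458 -0.1845  0.015 ] [0.0227 0.023  0.0099]
0.02 142 [ 0.6459 -0.1849  0.025 ] [0.0195 0.0202 0.0099]
0.03 134 [ 0.6455 -0.1847  0.0351] [0.0159 0.0168 0.0098]
0.04 154 [ 0.6454 -0.1844  0.0454] [0.0127 0.013  0.0108]
```

Call:
play_rows(
  commands=[
    [[-0.006,0.03,0],[0,0,0]],
    [[-0.017,0.08,0],[0,0,0]],
    [[-0.029,0.135,0],[0,0,0]],
    [[-0.041,0.19,0],[0,0,0]],
    [[-0.053,0.25,0],[0,0,0]],
    [[-0.065,0.305,0],[0,0,0]],
    [[-0.077,0.36,0],[0,0,0]],
    [[-0.088,0.41,0],[0,0,0]],
    [[-0.098,0.46,0],[0,0,0]],
    [[-0.105,0.493,0],[0,0,0]],
  ],
)

```text
time_s: 10.85
position: [0.5384, 0.3103, 0.1496]
tcp_rot: [[0.531, -0.002, 0.847], [-0.847, -0.001, 0.531], [-0.001, -1.0, -0.002]]
force: [0.1, -0.6, 0.2]
opening: 0.575
```

Call:
play_rows(
  commands=[
    [[0,0,-0.01],[0,0,0]],
    [[0,0,-0.02],[0,0,0]],
    [[0,0,-0.02],[0,0,0]],
    [[0,0,-0.02],[0,0,0]],
  ],
)

```text
time_s: 11.35
position: [0.5406, 0.3071, 0.1303]
tcp_rot: [[0.528, -0.001, 0.849], [-0.849, -0.0, 0.528], [-0.0, -1.0, -0.001]]
force: [-0.4, 0.1, 0.5]
opening: 0.574
```

```bash
cat >> h.py <<'E'
def slices(c,x,y,r=.03,zs=((.004,.012),(.012,.025),(.025,.038),(.038,.06))):
    np.set_printoptions(precision=4,suppress=True)
    s=c['state'];print(s['time_s'],s['position'],s['opening'],s['force'])
    P=cloud(c);m=(np.hypot(P[...,0]-x,P[...,1]-y)<r)&(c['depth']>0)&(P[...,2]<.07); q=P[m]
    for lo,hi in zs:
        k=q[(q[:,2]>lo)&(q[:,2]<hi)]
        if len(k)>5: print(lo,len(k),(k.min(0)+k.max(0))/2,np.ptp(k,axis=0))
E
python3 -c "
from h import *
c=snap('wrist','w5'); slices(c,.540,.308)"
```

```text
11.35 [0.5406 0.3071 0.1303] 0.5740995234389797 [-0.3813  0.0615  0.5421]
0.004 157 [0.5415 0.3079 0.008 ] [0.0223 0.0241 0.0079]
0.012 219 [0.5414 0.3084 0.0185] [0.018  0.0198 0.0129]
0.025 205 [0.541  0.3084 0.0314] [0.0142 0.0156 0.0128]
0.038 77 [0.5409 0.3085 0.0408] [0.0108 0.0115 0.0055]
```

Call:
play_rows(
  commands=[
    [[0.001,0,-0.02],[0,0,0]],
    [[0.001,0,-0.04],[0,0,0]],
    [[0.001,0,-0.06],[0,0,0]],
    [[0.001,0,-0.075],[0,0,0]],
    [[0.001,0,-0.085],[0,0,0]],
    [[0.001,0,-0.085],[0,0,0]],
    [[0.001,0,-0.085],[0,0,0]],
  ],
)

```text
time_s: 12.28
position: [0.5417, 0.3084, 0.0461]
tcp_rot: [[0.529, 0.001, 0.848], [-0.848, 0.0, 0.529], [0.0, -1.0, 0.001]]
force: [-0.4, -0.2, -0.1]
opening: 0.573
```

Call:
play_rows(
  commands=[
    [[0,0,0],[0,0,0]],
    [[0,0,0],[0,0,0]],
    [[0,0,0],[0,0,0]],
    [[0,0,0],[0,0,0]],
    [[0,0,0],[0,0,0]],
    [[0,0,0],[0,0,0]],
    [[0,0,0],[0,0,0]],
  ],
  gripper=0.003,
)

```text
time_s: 13.15
position: [0.5412, 0.3083, 0.0456]
tcp_rot: [[0.529, -0.0, 0.848], [-0.848, 0.0, 0.529], [-0.0, -1.0, -0.0]]
force: [-0.2, -1.1, 0.5]
opening: 0.18
```

Call:
play_rows(
  commands=[
    [[0,0,0.01],[0,0,0]],
    [[0,0,0.02],[0,0,0]],
    [[0,0,0.035],[0,0,0]],
    [[0,0,0.055],[0,0,0]],
    [[0,0,0.075],[0,0,0]],
    [[0,0,0.09],[0,0,0]],
    [[0,0,0.1],[0,0,0]],
    [[0,0,0.1],[0,0,0]],
  ],
)

```text
time_s: 14.15
position: [0.5417, 0.3084, 0.1465]
tcp_rot: [[0.529, 0.002, 0.848], [-0.848, 0.001, 0.529], [0.0, -1.0, 0.002]]
force: [0.4, -0.1, 0.3]
opening: 0.178
```

```bash
python3 - <<'E'
from h import *
np.set_printoptions(precision=4,suppress=True)
c=snap('wrist','w6'); print(c['state']['position'],c['state']['opening'])
P=cloud(c);d=P-c['state']['position']; g=(np.hypot(d[...,0],d[...,1])<.02)&(c['depth']>0)&(d[...,2]<-.028)&(d[...,2]>-.07)
print(g.sum(),d[g].min(0),d[g].max(0))
E
```

```text
[0.5417 0.3084 0.1465] 0.17815014052414901
599 [-0.008  -0.0092 -0.0447] [ 0.0121  0.0122 -0.028 ]
```

Call:
play_rows(
  commands=[
    [[0.004,-0.035,0],[0,0,0]],
    [[0.01,-0.09,0],[0,0,0]],
    [[0.016,-0.15,0],[0,0,0]],
    [[0.022,-0.21,0],[0,0,0]],
    [[0.028,-0.27,0],[0,0,0]],
    [[0.034,-0.33,0],[0,0,0]],
    [[0.04,-0.39,0],[0,0,0]],
    [[0.046,-0.45,0],[0,0,0]],
    [[0.051,-0.495,0],[0,0,0]],
    [[0.054,-0.524,0],[0,0,0]],
  ],
)

```text
time_s: 15.45
position: [0.5948, -0.2183, 0.1444]
tcp_rot: [[0.527, -0.001, 0.85], [-0.85, 0.0, 0.527], [-0.001, -1.0, -0.001]]
force: [0.4, 1.2, -0.2]
opening: 0.18
```

Call:
play_rows(
  commands=[
    [[0,0,0],[0,0,0]],
    [[0,0,-0.02],[0,0,0]],
    [[0,0,-0.045],[0,0,0]],
    [[0,0,-0.065],[0,0,0]],
    [[0,0,-0.08],[0,0,0]],
    [[0,0,-0.09],[0,0,0]],
    [[0,0,-0.0945],[0,0,0]],
    [[0,0,-0.0965],[0,0,0]],
    [[0,0,-0.0965],[0,0,0]],
    [[0,0,-0.0965],[0,0,0]],
  ],
)

```text
time_s: 16.7
position: [0.5955, -0.216, 0.0496]
tcp_rot: [[0.529, 0.001, 0.848], [-0.848, -0.001, 0.529], [0.001, -1.0, 0.0]]
force: [0.2, 0.8, -0.7]
opening: 0.182
```

Next I'll release, lift, and check both nozzles.

Call:
play_rows(
  commands=[
    [[0,0,-0.0005],[0,0,0]],
    [[0,0,-0.0005],[0,0,0]],
    [[0,0,-0.0005],[0,0,0]],
    [[0,0,-0.0005],[0,0,0]],
    [[0,0,-0.0005],[0,0,0]],
    [[0,0,0.02],[0,0,0]],
    [[0,0,0.05],[0,0,0]],
    [[0,0,0.1],[0,0,0]],
    [[0,0,0.1],[0,0,0]],
    [[0,0,0.1],[0,0,0]],
  ],
  gripper=0.05,
)

```text
time_s: 17.95
position: [0.5951, -0.2156, 0.15]
tcp_rot: [[0.529, 0.001, 0.848], [-0.848, -0.0, 0.529], [0.001, -1.0, 0.0]]
force: [-0.9, 0.1, 0.3]
opening: 0.57
```

```bash
python3 - <<'E'
from h import *
c=snap('wrist','w7'); Z=((0,.008),(.01,.02),(.02,.03),(.03,.04),(.04,.06)); slices(c,.5955,-.216,.025,Z); slices(c,.6455,-.185,.025,Z)
E
```

```text
17.95 [ 0.5951 -0.2156  0.15  ] 0.5702325434696809 [-0.8808  0.1442  0.2653]
0 1882 [ 0.5954 -0.216   0.0049] [0.0496 0.0498 0.0063]
0.01 155 [ 0.5956 -0.2162  0.015 ] [0.0198 0.0213 0.0099]
0.02 146 [ 0.5957 -0.216   0.025 ] [0.0165 0.0179 0.0099]
0.03 126 [ 0.5955 -0.216   0.035 ] [0.0133 0.0155 0.0099]
0.04 86 [ 0.5953 -0.2161  0.0433] [0.0109 0.0123 0.0066]
17.95 [ 0.5951 -0.2156  0.15  ] 0.5702325434696809 [-0.8808  0.1442  0.2653]
0 2234 [ 0.6455 -0.185   0.0047] [0.0496 0.0499 0.0064]
0.01 138 [ 0.645  -0.1849  0.015 ] [0.0236 0.0236 0.01  ]
0.02 135 [ 0.6454 -0.1846  0.025 ] [0.0202 0.0204 0.01  ]
0.03 122 [ 0.6451 -0.1847  0.0351] [0.017  0.0169 0.0097]
0.04 150 [ 0.6451 -0.1848  0.0458] [0.0135 0.0134 0.0116]
```

View pics/w7.png

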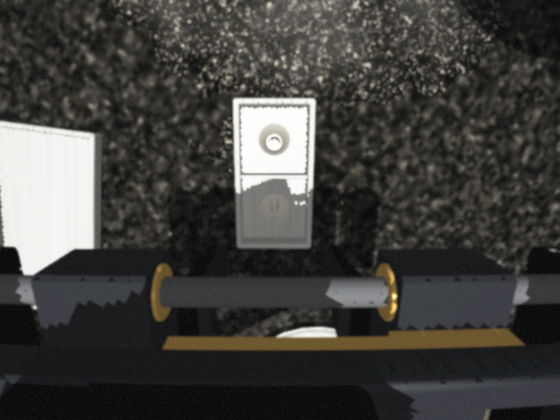

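Both nozzles stand upright, one in each bay, at (274,140) and (274,207). Next are the rings. I'll use yaw 0, so the jaws open along x and stay clear of the timer.

Call:
play_rows(
  commands=[
    [[-0.01,0.03,0],[0,0,0.1]],
    [[-0.025,0.07,0],[0,0,0.2]],
    [[-0.042,0.115,0],[0,0,0.32]],
    [[-0.06,0.165,0],[0,0,0.44]],
    [[-0.078,0.215,0],[0,0,0.56]],
    [[-0.095,0.26,0],[0,0,0.68]],
    [[-0.112,0.305,0],[0,0,0.8]],
    [[-0.125,0.345,0],[0,0,0.92]],
    [[-0.135,0.371,-0.01],[0,0,1.012]],
    [[-0.135,0.371,-0.02],[0,0,1.012]],
  ],
  gripper=0.06,
)

```text
time_s: 19.25
position: [0.4583, 0.1566, 0.1278]
tcp_rot: [[1.0, -0.003, -0.002], [0.002, -0.0, 1.0], [-0.003, -1.0, -0.0]]
force: [0.7, 0.3, -0.2]
opening: 0.694
```

Call:
play_rows(
  commands=[
    [[0,0,0],[0,0,0]],
    [[0,0,0],[0,0,0]],
  ],
)

```text
time_s: 19.5
position: [0.4608, 0.1543, 0.1288]
tcp_rot: [[1.0, -0.0, 0.003], [-0.003, -0.0, 1.0], [-0.0, -1.0, -0.0]]
force: [-0.3, 0.2, 0.2]
opening: 0.686
```

```bash
python3 - <<'E'
from h import *
c=snap('wrist','w8'); slices(c,.460,.1553,.03,((.004,.009),(.009,.02)))
f=c['frame'].astype(int);m=((f[...,2]>f[...,0]+50)).astype(np.uint8)
n,l,s,ce=cv2.connectedComponentsWithStats(m)
for i in range(1,n):
    if s[i,4]>60: print(s[i],ce[i],atz(c,*ce[i],.012), atz(c,s[i,0]+s[i,2]/2-.5,s[i,1]+s[i,3]/2-.5,.010))
print(c['state']['tcp_rot'])
E
```

```text
19.5 [0.4608 0.1543 0.1288] 0.6857040224875555 [-0.2733  0.1997  0.1652]
0.004 79 [0.4607 0.1589 0.0065] [0.0352 0.0288 0.005 ]
0.009 1052 [0.4607 0.1555 0.012 ] [0.0361 0.0358 0.0059]
[201  70  11  14 121] [206.0744  76.3967] [0.4114 0.2597 0.012 ] [0.4109 0.2599 0.01  ]
[226 124  12  12 108] [231.1667 129.9074] [0.4284 0.2216 0.012 ] [0.4284 0.2218 0.01  ]
[ 253  191   46   45 1185] [275.0186 213.5511] [0.4611 0.1564 0.012 ] [0.4615 0.1564 0.01  ]
[[ 1.     -0.0003  0.0031]
 [-0.0031 -0.0002  1.    ]
 [-0.0003 -1.     -0.0002]]
```

View pics/w8.png

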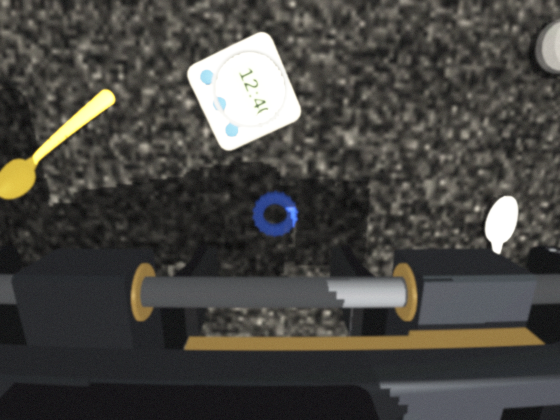

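The ring is centred at (275,213), which is world (0.461, 0.156), and the timer is well clear.

Call:
play_rows(
  commands=[
    [[0.0005,0.001,-0.02],[0,0,0]],
    [[0.0005,0.001,-0.045],[0,0,0]],
    [[0.0005,0.001,-0.07],[0,0,0]],
    [[0.0005,0.001,-0.088],[0,0,0]],
    [[0.0005,0.001,-0.097],[0,0,0]],
    [[0.0005,0.001,-0.1],[0,0,0]],
    [[0.0005,0.001,-0.1025],[0,0,0]],
    [[0.0005,0.001,-0.1025],[0,0,0]],
    [[0.0005,0.001,-0.1025],[0,0,0]],
  ],
)

```text
time_s: 20.68
position: [0.461, 0.1563, 0.027]
tcp_rot: [[1.0, 0.001, 0.001], [-0.001, 0.0, 1.0], [0.001, -1.0, 0.0]]
force: [1.2, -0.5, 0.6]
opening: 0.688
```

Call:
play_rows(
  commands=[
    [[0,0,0],[0,0,0]],
    [[0,0,0],[0,0,0]],
    [[0,0,0],[0,0,0]],
    [[0,0,0],[0,0,0]],
    [[0,0,0],[0,0,0]],
    [[0,0,0],[0,0,0]],
  ],
  gripper=0.02,
)

```text
time_s: 21.42
position: [0.4607, 0.1563, 0.0266]
tcp_rot: [[1.0, -0.0, 0.001], [-0.001, 0.0, 1.0], [-0.0, -1.0, 0.0]]
force: [-0.2, -0.5, 0.2]
opening: 0.374
```

Call:
play_rows(
  commands=[
    [[0,0,0.01],[0,0,0]],
    [[0,0,0.02],[0,0,0]],
    [[0,0,0.035],[0,0,0]],
    [[0,0,0.055],[0,0,0]],
    [[0,0,0.075],[0,0,0]],
    [[0,0,0.09],[0,0,0]],
    [[0,0,0.1],[0,0,0]],
    [[0,0,0.1],[0,0,0]],
  ],
)

```text
time_s: 22.42
position: [0.4612, 0.1563, 0.1276]
tcp_rot: [[1.0, 0.002, 0.001], [-0.001, 0.0, 1.0], [0.002, -1.0, 0.0]]
force: [-0.0, 0.1, -0.9]
opening: 0.372
```

```bash
python3 - <<'E'
from h import *
np.set_printoptions(precision=4,suppress=True)
c=snap('wrist','w9'); print(c['state']['position'],c['state']['opening'])
P=cloud(c);f=c['frame'].astype(int);m=(f[...,2]>f[...,0]+40)&(c['depth']>0);d=P-c['state']['position']
m&=(np.abs(d[...,0])<.03)&(np.abs(d[...,1])<.03)
q=d[m];print(len(q),q.min(0),q.max(0),q.mean(0)); 
t=q[q[:,2]>np.median(q[:,2])-.003]; A=np.c_[t[:,:2],np.ones(len(t))]; print('tilt',np.linalg.lstsq(A,t[:,2],rcond=None)[0])
E
```

```text
[0.4612 0.1563 0.1276] 0.37222720049749297
1787 [-0.0207 -0.0296 -0.128 ] [ 0.0219  0.0174 -0.0117] [-0.0008  0.008  -0.0169]
tilt [ 0.0029 -0.0365 -0.0139]
```

View pics/w9.png

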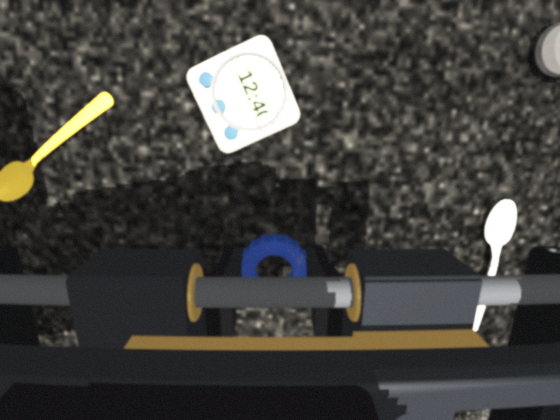

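The ring is held level at (274,258). Now to the dish.

Call:
play_rows(
  commands=[
    [[0,-0.035,0],[0,0,0]],
    [[-0.001,-0.09,0],[0,0,0]],
    [[-0.002,-0.15,0],[0,0,0]],
    [[-0.004,-0.21,0],[0,0,0]],
    [[-0.006,-0.27,0],[0,0,0]],
    [[-0.008,-0.33,0],[0,0,0]],
    [[-0.01,-0.39,0],[0,0,0]],
    [[-0.012,-0.45,0],[0,0,0]],
    [[-0.013,-0.51,0],[0,0,0]],
    [[-0.013,-0.543,0],[0,0,0]],
  ],
)

```text
time_s: 23.72
position: [0.4472, -0.3902, 0.1257]
tcp_rot: [[1.0, 0.0, 0.004], [-0.004, -0.001, 1.0], [0.0, -1.0, -0.001]]
force: [0.7, 0.2, 0.0]
opening: 0.371
```

Call:
play_rows(
  commands=[
    [[0,0,0],[0,0,0]],
    [[0,0,0],[0,0,0]],
  ],
)

```text
time_s: 23.98
position: [0.4469, -0.3851, 0.1255]
tcp_rot: [[1.0, -0.002, 0.001], [-0.001, 0.003, 1.0], [-0.002, -1.0, 0.003]]
force: [0.4, 0.7, 0.3]
opening: 0.374
```

```bash
python3 - <<'E'
from h import *
np.set_printoptions(precision=4,suppress=True)
c=snap('wrist','w10'); print(c['state']['position'],c['state']['opening'])
P=cloud(c); m=(c['depth']>0)&(np.hypot(P[...,0]-.448,P[...,1]+.355)<.1)&(P[...,2]<.016)&(P[...,2]>.0105)
q=P[m]; a=np.linalg.lstsq(np.c_[2*q[:,:2],np.ones(len(q))],(q[:,:2]**2).sum(1),rcond=None)[0]; r=np.sqrt(a[2]+a[0]**2+a[1]**2); print(len(q),a,r)
E
```

```text
[ 0.4469 -0.3851  0.1255] 0.37440583826703605
3370 [ 0.4481 -0.3557 -0.3209] 0.07990529740635209
```

View pics/w10.png

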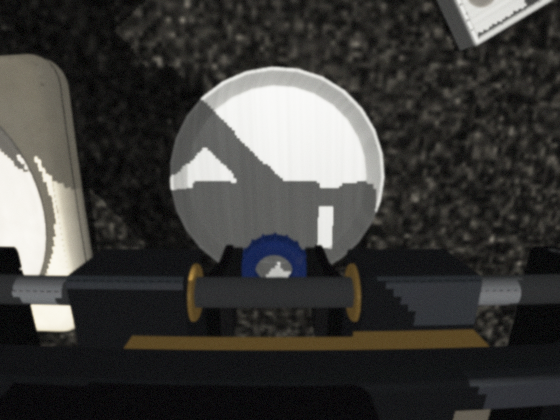

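The ring hangs over the dish at (274,258). A scale stands on the left, so I'll check its height against the gripper body before lowering.

```bash
python3 - <<'E'
from h import *
np.set_printoptions(precision=4,suppress=True)
c=load('w10'); P=cloud(c)
for u,v in((30,150),(60,80),(65,200),(20,220),(70,240),(50,315)): print(u,v,P[v,u])
T=load('top0');Q=cloud(T);m=(Q[...,0]>.2)&(Q[...,0]<.34)&(Q[...,1]<-.3)&(Q[...,1]>-.6); print(np.percentile(Q[m][:,2],[50,90]))
E
```

```text
30 150 [ 0.2776 -0.3286  0.0399]
60 80 [ 0.2934 -0.2807  0.0194]
65 200 [ 0.2922 -0.3659  0.0319]
20 220 [ 0.2696 -0.3756  0.0513]
70 240 [ 0.2921 -0.3964  0.0336]
50 315 [ 0.2684 -0.4572  0.0403]
[0.0024 0.0504]
```

Call:
play_rows(
  commands=[
    [[0,0,-0.02],[0,0,0]],
    [[0,0,-0.045],[0,0,0]],
    [[0,0,-0.065],[0,0,0]],
    [[0,0,-0.08],[0,0,0]],
    [[0,0,-0.09],[0,0,0]],
    [[0,0,-0.094],[0,0,0]],
    [[0,0,-0.096],[0,0,0]],
    [[0,0,-0.097],[0,0,0]],
    [[0,0,-0.097],[0,0,0]],
    [[0,0,-0.097],[0,0,0]],
  ],
)

```text
time_s: 25.28
position: [0.4478, -0.3869, 0.0298]
tcp_rot: [[1.0, 0.0, 0.001], [-0.001, -0.0, 1.0], [0.0, -1.0, -0.0]]
force: [-0.4, 0.3, -0.0]
opening: 0.374
```

Call:
play_rows(
  commands=[
    [[0,0,0],[0,0,0]],
    [[0,0,0],[0,0,0]],
    [[0,0,0],[0,0,0]],
    [[0,0,0],[0,0,0]],
    [[0,0,0],[0,0,0]],
    [[0,0,0.02],[0,0,0]],
    [[0,0,0.05],[0,0,0]],
    [[0,0,0.1],[0,0,0]],
    [[0,0,0.12],[0,0,0]],
    [[0,0,0.12],[0,0,0]],
  ],
  gripper=0.05,
)

```text
time_s: 26.52
position: [0.4487, -0.3879, 0.1527]
tcp_rot: [[1.0, 0.004, 0.001], [-0.001, -0.005, 1.0], [0.004, -1.0, -0.005]]
force: [-0.7, 0.4, -1.1]
opening: 0.572
```

```bash
python3 - <<'E'
from h import *
c=snap('wrist','w11'); slices(c,.448,-.387,.026,((.006,.012),(.012,.02),(.02,.04)))
E
```

```text
26.525 [ 0.4487 -0.3879  0.1527] 0.5718441741861215 [-0.6869  0.4243 -1.0517]
0.006 82 [ 0.4472 -0.3841  0.009 ] [0.0351 0.0286 0.0059]
0.012 908 [ 0.4466 -0.388   0.015 ] [0.0355 0.0364 0.0059]
```

Call:
play_rows(
  commands=[
    [[0,0.035,0],[0,0,0]],
    [[-0.003,0.09,0],[0,0,0]],
    [[-0.006,0.15,0],[0,0,0]],
    [[-0.009,0.21,0],[0,0,0]],
    [[-0.012,0.27,0],[0,0,0]],
    [[-0.015,0.33,0],[0,0,0]],
    [[-0.018,0.39,0],[0,0,0]],
    [[-0.02,0.45,0],[0,0,0]],
    [[-0.023,0.51,0],[0,0,0]],
    [[-0.026,0.57,0],[0,0,0]],
  ],
  gripper=0.06,
)

```text
time_s: 27.82
position: [0.4206, 0.185, 0.1486]
tcp_rot: [[1.0, -0.002, 0.001], [-0.001, -0.0, 1.0], [-0.002, -1.0, -0.0]]
force: [1.0, 0.1, 0.6]
opening: 0.69
```

Call:
play_rows(
  commands=[
    [[-0.003,0.06,0],[0,0,0]],
    [[-0.006,0.12,0],[0,0,0]],
    [[-0.007,0.165,0],[0,0,0]],
    [[-0.008,0.185,-0.01],[0,0,0]],
    [[-0.008,0.189,-0.02],[0,0,0]],
    [[-0.008,0.189,-0.02],[0,0,0]],
    [[-0.008,0.189,-0.02],[0,0,0]],
  ],
)

```text
time_s: 28.7
position: [0.4138, 0.3707, 0.1292]
tcp_rot: [[1.0, -0.001, 0.003], [-0.003, -0.001, 1.0], [-0.001, -1.0, -0.001]]
force: [0.1, 0.0, -0.7]
opening: 0.693
```

```bash
python3 - <<'E'
from h import *
c=snap('wrist','w12'); slices(c,.414,.372,.03,((.004,.009),(.009,.02)))
f=c['frame'].astype(int);m=((f[...,2]>f[...,0]+50)).astype(np.uint8)
n,l,s,ce=cv2.connectedComponentsWithStats(m)
for i in range(1,n):
    if s[i,4]>400: print(s[i],ce[i],atz(c,*ce[i],.012))
P=cloud(c);print(c['depth'][300:,:].min()); k=(c['depth']>0)&(P[...,0]<.36)&(P[...,1]>.2)&(P[...,2]<.1);print('left max z',P[k][:,2].max() if k.any() else None)
E
```

```text
28.7 [0.4138 0.3707 0.1292] 0.6933998351095781 [ 0.1255  0.0008 -0.7161]
0.004 82 [0.4143 0.3761 0.0065] [0.0365 0.0284 0.0048]
0.009 1048 [0.4143 0.3723 0.0121] [0.036  0.0364 0.006 ]
[ 253  190   47   46 1282] [275.6661 212.3604] [0.4144 0.3736 0.012 ]
0.0
left max z 0.0281530130063668
```

Call:
play_rows(
  commands=[
    [[0.0005,0.001,-0.02],[0,0,0]],
    [[0.0005,0.001,-0.045],[0,0,0]],
    [[0.0005,0.001,-0.07],[0,0,0]],
    [[0.0005,0.001,-0.088],[0,0,0]],
    [[0.0005,0.001,-0.097],[0,0,0]],
    [[0.0005,0.001,-0.1],[0,0,0]],
    [[0.0005,0.001,-0.103],[0,0,0]],
    [[0.0005,0.001,-0.103],[0,0,0]],
    [[0.0005,0.001,-0.103],[0,0,0]],
  ],
)

```text
time_s: 29.88
position: [0.4144, 0.3735, 0.027]
tcp_rot: [[1.0, 0.001, 0.001], [-0.001, 0.0, 1.0], [0.001, -1.0, 0.0]]
force: [-0.6, 0.5, 0.1]
opening: 0.692
```

Call:
play_rows(
  commands=[
    [[0,0,0],[0,0,0]],
    [[0,0,0],[0,0,0]],
    [[0,0,0],[0,0,0]],
    [[0,0,0],[0,0,0]],
    [[0,0,0],[0,0,0]],
    [[0,0,0],[0,0,0]],
  ],
  gripper=0.02,
)

```text
time_s: 30.62
position: [0.4143, 0.3733, 0.0266]
tcp_rot: [[1.0, 0.0, 0.001], [-0.001, 0.0, 1.0], [0.0, -1.0, 0.0]]
force: [-0.0, -0.1, 0.4]
opening: 0.374
```

Call:
play_rows(
  commands=[
    [[0,0,0.01],[0,0,0]],
    [[0,0,0.02],[0,0,0]],
    [[0,0,0.035],[0,0,0]],
    [[0,0,0.055],[0,0,0]],
    [[0,0,0.075],[0,0,0]],
    [[0,0,0.09],[0,0,0]],
    [[0,0,0.1],[0,0,0]],
    [[0,0,0.1],[0,0,0]],
  ],
)

```text
time_s: 31.62
position: [0.4146, 0.3735, 0.1274]
tcp_rot: [[1.0, 0.001, 0.001], [-0.001, 0.001, 1.0], [0.001, -1.0, 0.001]]
force: [0.2, -0.1, -0.6]
opening: 0.375
```

Call:
play_rows(
  commands=[
    [[0.001,-0.035,0],[0,0,0]],
    [[0.004,-0.09,0],[0,0,0]],
    [[0.007,-0.15,0],[0,0,0]],
    [[0.01,-0.21,0],[0,0,0]],
    [[0.013,-0.27,0],[0,0,0]],
    [[0.016,-0.33,0],[0,0,0]],
    [[0.019,-0.39,0],[0,0,0]],
    [[0.022,-0.45,0],[0,0,0]],
    [[0.025,-0.51,0],[0,0,0]],
    [[0.028,-0.57,0],[0,0,0]],
  ],
)

```text
time_s: 32.88
position: [0.4417, -0.1986, 0.1259]
tcp_rot: [[1.0, -0.001, 0.002], [-0.002, 0.001, 1.0], [-0.001, -1.0, 0.001]]
force: [0.5, -0.1, 0.2]
opening: 0.373
```

Call:
play_rows(
  commands=[
    [[0.003,-0.06,0],[0,0,0]],
    [[0.005,-0.105,0],[0,0,0]],
    [[0.006,-0.126,0],[0,0,0]],
    [[0.006,-0.126,0],[0,0,0]],
    [[0.006,-0.126,-0.02],[0,0,0]],
    [[0.006,-0.126,-0.045],[0,0,0]],
    [[0.006,-0.126,-0.065],[0,0,0]],
    [[0.006,-0.126,-0.08],[0,0,0]],
    [[0.006,-0.126,-0.08],[0,0,0]],
  ],
)

```text
time_s: 34.0
position: [0.4476, -0.3206, 0.0455]
tcp_rot: [[1.0, -0.002, -0.0], [0.0, 0.003, 1.0], [-0.002, -1.0, 0.003]]
force: [-0.5, 0.6, -0.3]
opening: 0.374
```

Call:
play_rows(
  commands=[
    [[0,0,-0.008],[0,0,0]],
    [[0,0,-0.013],[0,0,0]],
    [[0,0,-0.016],[0,0,0]],
    [[0,0,-0.017],[0,0,0]],
    [[0,0,-0.017],[0,0,0]],
    [[0,0,-0.017],[0,0,0]],
  ],
)

```text
time_s: 34.75
position: [0.4483, -0.3229, 0.0297]
tcp_rot: [[1.0, 0.0, 0.001], [-0.001, -0.0, 1.0], [0.0, -1.0, -0.0]]
force: [0.2, -1.1, -0.1]
opening: 0.375
```

Call:
play_rows(
  commands=[
    [[0,0,0],[0,0,0]],
    [[0,0,0],[0,0,0]],
    [[0,0,0],[0,0,0]],
    [[0,0,0],[0,0,0]],
    [[0,0,0],[0,0,0]],
    [[0,0,0.02],[0,0,0]],
    [[0,0,0.05],[0,0,0]],
    [[0,0,0.1],[0,0,0]],
    [[0,0,0.12],[0,0,0]],
    [[0,0,0.12],[0,0,0]],
  ],
  gripper=0.05,
)

```text
time_s: 36.0
position: [0.449, -0.3235, 0.1513]
tcp_rot: [[1.0, 0.003, 0.001], [-0.001, -0.003, 1.0], [0.003, -1.0, -0.003]]
force: [-0.5, 0.6, -0.4]
opening: 0.58
```

```bash
python3 - <<'E'
from h import *
c=snap('wrist','w13'); Z=((.006,.012),(.012,.02),(.02,.04)); slices(c,.448,-.323,.026,Z); slices(c,.448,-.387,.026,Z)
E
```

```text
36.0 [ 0.449  -0.3235  0.1513] 0.58014258707976 [-0.514   0.6326 -0.4465]
0.006 75 [ 0.4476 -0.3201  0.0089] [0.0356 0.0286 0.0056]
0.012 929 [ 0.4472 -0.3239  0.0149] [0.036  0.0362 0.0056]
36.0 [ 0.449  -0.3235  0.1513] 0.58014258707976 [-0.514   0.6326 -0.4465]
0.006 95 [ 0.4467 -0.375   0.009 ] [0.0361 0.0198 0.0059]
0.012 392 [ 0.4466 -0.3779  0.0149] [0.0355 0.0163 0.0057]
```

View pics/w13.png

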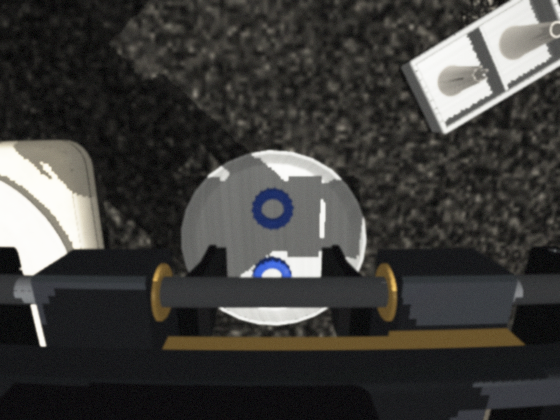

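Both rings lie flat side by side in the dish, at (272,208) and (272,272). The spoon is next; its axis is about 87.5°, so the grasp yaw is −2.5°.

Call:
play_rows(
  commands=[
    [[0.014,0.03,0],[0,0,0]],
    [[0.035,0.075,0],[0,0,0]],
    [[0.06,0.128,0],[0,0,0]],
    [[0.085,0.182,0],[0,0,0]],
    [[0.11,0.236,0],[0,0,0]],
    [[0.135,0.29,0],[0,0,0]],
    [[0.16,0.343,0],[0,0,0]],
    [[0.182,0.39,0],[0,0,-0.02]],
    [[0.196,0.42,-0.01],[0,0,-0.044]],
    [[0.2,0.428,-0.02],[0,0,-0.044]],
  ],
)

```text
time_s: 37.3
position: [0.6476, 0.1073, 0.1271]
tcp_rot: [[0.999, -0.003, 0.042], [-0.042, 0.0, 0.999], [-0.003, -1.0, -0.0]]
force: [-0.7, 0.5, -0.6]
opening: 0.572
```

Call:
play_rows(
  commands=[
    [[0,0,0],[0,0,0]],
    [[0,0,0],[0,0,0]],
  ],
)

```text
time_s: 37.55
position: [0.6475, 0.1038, 0.1289]
tcp_rot: [[0.999, -0.002, 0.046], [-0.046, -0.0, 0.999], [-0.002, -1.0, -0.001]]
force: [0.1, -0.1, 0.0]
opening: 0.573
```

```bash
python3 - <<'E'
from h import *
np.set_printoptions(precision=4,suppress=True)
c=snap('wrist','w14'); s=c['state'];print(s['time_s'],s['position'],s['tcp_rot'][0])
E
```

```text
37.55 [0.6475 0.1038 0.1289] [ 0.9989 -0.0019  0.0463]
```

View pics/w14.png

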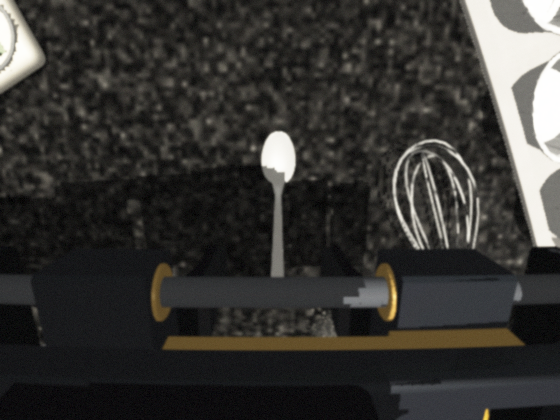

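Bowl tip at (279,130), bowl centre at (278.5,157), handle down to (277,270). The whisk is on the right from about x = 392 px.

```bash
python3 - <<'E'
from h import *
np.set_printoptions(precision=4,suppress=True)
c=load('w14');a,b,h=atz(c,279,130,.008),atz(c,278.5,157,.008),atz(c,277.5,268,.005)
print(a,b,h,np.degrees(np.arctan2(*(a-h)[1::-1])))
d=(a-h)/np.linalg.norm(a-h);print('centre',a-d*.065)
P=cloud(c);m=(c['depth']>0)&(P[...,0]>.69)&(P[...,0]<.80)&(P[...,1]>.06)&(P[...,1]<.2)&(P[...,2]<.1)&(P[...,2]>.01);q=P[m];print(q.min(0),q.max(0))
E
```

```text
[0.6537 0.1705 0.008 ] [0.6525 0.15   0.008 ] [0.6476 0.0553 0.005 ] 86.92714034261175
centre [0.6503 0.1056 0.0063]
[0.7339 0.0702 0.01  ] [0.8    0.2    0.0603]
```

Call:
play_rows(
  commands=[
    [[0.0015,0,-0.02],[0,0,-0.008]],
    [[0.0015,0,-0.045],[0,0,-0.008]],
    [[0.0015,0,-0.07],[0,0,-0.008]],
    [[0.0015,0,-0.088],[0,0,-0.008]],
    [[0.0015,0,-0.097],[0,0,-0.008]],
    [[0.0015,0,-0.1],[0,0,-0.008]],
    [[0.0015,0,-0.103],[0,0,-0.008]],
    [[0.0015,0,-0.103],[0,0,-0.008]],
    [[0.0015,0,-0.103],[0,0,-0.008]],
  ],
)

```text
time_s: 38.72
position: [0.6501, 0.1053, 0.0272]
tcp_rot: [[0.999, 0.001, 0.053], [-0.053, -0.0, 0.999], [0.001, -1.0, 0.0]]
force: [0.0, 0.4, 0.9]
opening: 0.573
```

Call:
play_rows(
  commands=[
    [[0,0,0],[0,0,0]],
    [[0,0,0],[0,0,0]],
    [[0,0,0],[0,0,0]],
    [[0,0,0],[0,0,0]],
    [[0,0,0],[0,0,0]],
    [[0,0,0],[0,0,0]],
    [[0,0,0],[0,0,0]],
  ],
  gripper=0.005,
)

```text
time_s: 39.6
position: [0.6498, 0.1053, 0.0266]
tcp_rot: [[0.999, 0.0, 0.053], [-0.053, 0.0, 0.999], [0.0, -1.0, 0.0]]
force: [-0.1, 0.3, 1.0]
opening: 0.211
```

Call:
play_rows(
  commands=[
    [[0,0,0.01],[0,0,0]],
    [[0,0,0.02],[0,0,0]],
    [[0,0,0.035],[0,0,0]],
    [[0,0,0.055],[0,0,0]],
    [[0,0,0.075],[0,0,0]],
    [[0,0,0.09],[0,0,0]],
    [[0,0,0.1],[0,0,0]],
    [[0,0,0.1],[0,0,0]],
  ],
)

```text
time_s: 40.6
position: [0.6502, 0.1053, 0.1275]
tcp_rot: [[0.999, 0.002, 0.053], [-0.053, -0.0, 0.999], [0.002, -1.0, 0.0]]
force: [-0.4, 1.6, 0.2]
opening: 0.21
```

```bash
python3 - <<'E'
from h import *
np.set_printoptions(precision=4,suppress=True)
c=snap('wrist','w15'); s=c['state'];print(s['time_s'],s['position'],s['opening'])
P=cloud(c);d=P-s['position'];m=(c['depth']>0)&(np.abs(d[...,0])<.02)&(d[...,1]>.025)&(d[...,1]<.09)&(d[...,2]<-.0)&(d[...,2]>-.05);q=d[m]
print(len(q),q.min(0),q.max(0))
for lo in(.025,.035,.045,.055,.065):
    k=q[(q[:,1]>lo)&(q[:,1]<lo+.01)]
    if len(k):print(lo,len(k),k.mean(0))
E
```

```text
40.6 [0.6502 0.1053 0.1275] 0.20998540757765669
3592 [-0.0117  0.025  -0.0266] [ 0.0144  0.0641 -0.016 ]
0.025 868 [ 0.001   0.0304 -0.0212]
0.035 1082 [ 0.0013  0.04   -0.0227]
0.045 1010 [ 0.0017  0.0498 -0.0221]
0.055 632 [ 0.0019  0.0589 -0.0199]
```

Call:
play_rows(
  commands=[
    [[-0.01,-0.008,0],[0,0,-0.08]],
    [[-0.03,-0.025,0],[0,0,-0.2]],
    [[-0.05,-0.042,0],[0,0,-0.33]],
    [[-0.072,-0.061,0],[0,0,-0.46]],
    [[-0.095,-0.081,0],[0,0,-0.59]],
    [[-0.118,-0.1,0],[0,0,-0.72]],
    [[-0.14,-0.119,0],[0,0,-0.85]],
    [[-0.16,-0.136,0],[0,0,-0.97]],
    [[-0.173,-0.147,0],[0,0,-1.06]],
    [[-0.177,-0.151,0],[0,0,-1.11]],
  ],
)

```text
time_s: 41.9
position: [0.4712, -0.0461, 0.1259]
tcp_rot: [[0.394, -0.003, 0.919], [-0.919, 0.001, 0.394], [-0.002, -1.0, -0.002]]
force: [-0.1, 1.5, -0.4]
opening: 0.207
```

Call:
play_rows(
  commands=[
    [[0,0,0],[0,0,0]],
    [[0,0,0],[0,0,0]],
    [[0,0,0],[0,0,0]],
  ],
)

```text
time_s: 42.28
position: [0.4729, -0.0455, 0.1264]
tcp_rot: [[0.397, -0.0, 0.918], [-0.918, 0.0, 0.397], [-0.0, -1.0, -0.0]]
force: [0.5, -0.4, -0.5]
opening: 0.211
```

```bash
python3 - <<'E'
from h import *
np.set_printoptions(precision=4,suppress=True)
c=snap('wrist','w16'); s=c['state'];print(s['time_s'],s['position'],s['opening'],np.degrees(np.arctan2(s['tcp_rot'][1][0],s['tcp_rot'][0][0])))
E
```

```text
42.275 [ 0.4729 -0.0455  0.1264] 0.21052232317363725 -66.5850197130367
```

View pics/w16.png

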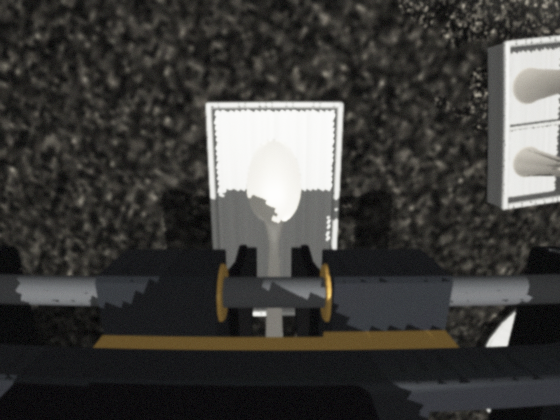

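The spoon hangs level and lined up with the long tray; the far rim runs from (207,103) to (344,103) and the bowl is at (274,182). I'll lower it and release.

Call:
play_rows(
  commands=[
    [[0,0,-0.02],[0,0,0]],
    [[0,0,-0.045],[0,0,0]],
    [[0,0,-0.065],[0,0,0]],
    [[0,0,-0.08],[0,0,0]],
    [[0,0,-0.09],[0,0,0]],
    [[0,0,-0.094],[0,0,0]],
    [[0,0,-0.096],[0,0,0]],
    [[0,0,-0.097],[0,0,0]],
    [[0,0,-0.097],[0,0,0]],
    [[0,0,-0.097],[0,0,0]],
  ],
)

```text
time_s: 43.58
position: [0.4729, -0.0458, 0.0298]
tcp_rot: [[0.397, 0.001, 0.918], [-0.918, -0.0, 0.397], [0.0, -1.0, 0.0]]
force: [0.2, 0.5, -0.7]
opening: 0.211
```

Call:
play_rows(
  commands=[
    [[0,0,0],[0,0,0]],
    [[0,0,0],[0,0,0]],
    [[0,0,0],[0,0,0]],
    [[0,0,0],[0,0,0]],
    [[0,0,0],[0,0,0]],
    [[0,0,0.02],[0,0,0]],
    [[0,0,0.05],[0,0,0]],
    [[0,0,0.1],[0,0,0]],
    [[0,0,0.15],[0,0,0]],
    [[0,0,0.16],[0,0,0]],
  ],
  gripper=0.045,
)

```text
time_s: 44.82
position: [0.4744, -0.0462, 0.1926]
tcp_rot: [[0.397, 0.007, 0.918], [-0.918, -0.002, 0.397], [0.005, -1.0, 0.005]]
force: [0.3, -0.1, 0.1]
opening: 0.52
```

```bash
python3 - <<'E'
from h import *
np.set_printoptions(precision=4,suppress=True)
snap('scene','s1'); c=snap('wrist','w17'); print(c['state']['position'])
P=cloud(c);m=(c['depth']>0)&(np.hypot(P[...,0]-.4723,P[...,1]+.0462)<.05)&(P[...,2]<.1);print('max z in tray',P[m][:,2].max())
E
```

```text
[ 0.474  -0.0461  0.1921]
max z in tray 0.019338573979246487
```

View pics/s1.png

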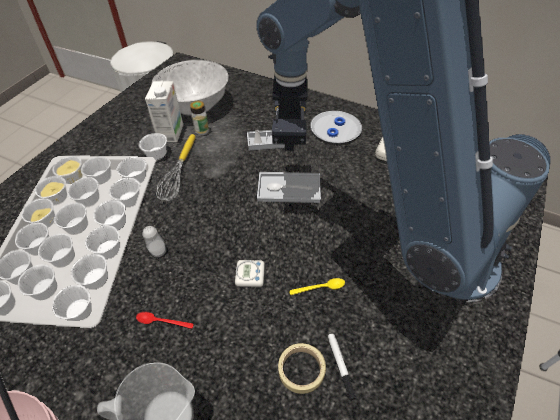

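The scene view shows the spoon in the long tray at about (290,187) and the rings in the dish at (333,132) and (340,121). The timer (250,273) and shaker (154,242) look the same as before. I'll let the arm settle, do a last numeric check and hand in.

Call:
play_rows(
  commands=[
    [[0,0,0],[0,0,0]],
    [[0,0,0],[0,0,0]],
    [[0,0,0],[0,0,0]],
  ],
)

```text
time_s: 45.3
position: [0.4722, -0.0456, 0.1884]
tcp_rot: [[0.396, -0.002, 0.918], [-0.918, 0.001, 0.396], [-0.002, -1.0, -0.002]]
force: [-0.2, 0.5, -0.9]
opening: 0.52
```

```bash
python3 - <<'E'
from h import *
np.set_printoptions(precision=4,suppress=True)
a,b=load('scene0'),snap('scene','s2'); d=np.abs(a['frame'].astype(int)-b['frame']).max(2)
print('timer diff',d[258:290,233:268].mean(),'shaker diff',d[224:258,142:168].mean(),'table ref',d[300:330,220:320].mean(),d[200:215,150:190].mean())
w=snap('wrist','w18'); Z=((.01,.02),(.03,.04),(.04,.06)); slices(w,.5955,-.216,.024,Z); slices(w,.6455,-.185,.024,Z)
hand_in()
E
```

```text
timer diff 2.3642857142857143 shaker diff 3.8122171945701355 table ref 10.554333333333334 3.7583333333333333
45.35 [ 0.4723 -0.0456  0.1886] 0.5162279183482567 [-0.8858  0.2271 -0.1667]
0.01 191 [ 0.5946 -0.2126  0.015 ] [0.0207 0.0152 0.0099]
0.03 185 [ 0.5948 -0.2153  0.035 ] [0.0132 0.0149 0.0098]
0.04 100 [ 0.5951 -0.2162  0.0433] [0.011  0.0126 0.0066]
45.35 [ 0.4723 -0.0456  0.1886] 0.5162279183482567 [-0.8858  0.2271 -0.1667]
0.01 216 [ 0.6445 -0.1821  0.0149] [0.0224 0.0189 0.0098]
0.03 220 [ 0.6441 -0.1841  0.035 ] [0.0165 0.0164 0.0099]
0.04 253 [ 0.6445 -0.1845  0.0452] [0.0127 0.0131 0.0105]
the job is handed in; nothing more can be done
```

I put all five things away in the order asked and handed the job in at about 45 s of the 128 s. The hand-in gave no verdict.

- **Nozzles:** each stands upright in its own bay, plain in the far one and star in the near one. Depth from the wrist camera showed both vertical and centred, and a second check just before hand-in agreed.
- **Rings:** both lie flat side by side in the dish, about 32 mm either side of its centre, with their tops at the expected 15 mm.
- **Teaspoon:** it lies bowl up along the middle of the long tray. I checked this one in the scene picture only; I did not measure its final tilt.
- **Timer and shaker:** they look unchanged between the first and last scene pictures.
- **Forces:** readings at the end of each move stayed under about 2 N, and no check failed.

One reading disagreed with a given size: the jaws read about 3.5 mm narrower than the ring when gripping it. The nozzle readings were low by a similar amount. I took this as give in the pads, since every grasp held.

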